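Pop the carton from the spring dispenser and trap it

TASK

With one fingertip press down the release button of the spring-fed carton dispenser, and with the other finger trap the small carton that the spring pops out, before its front edge runs over the open end of the channel. Grasp and lift nothing, and leave the things lying round the dispenser alone. Finish while holding: one finger keeps the button pressed down and the other still stops the carton in the open part of the channel, flat on the deck and at rest.

Things in the scene. Friction and masses are not known exactly. Their poses are not given: they have to be found in the camera images.
- dispenser: Grey carton dispenser fixed on the bench, 190 mm long (own x -75 to +115), 70 wide, 50 high, plus a button housing on its +y side (y 33 to 75, top z = 30). Origin: bench level, under the channel's centre line, at the gate; z up. An open channel along x, 54 mm wide between rails (tops z = 30), over a deck with top z = 20. Carton comes out toward -x.
- deck_end (a point): Middle of the open end of the channel, on the deck: x = -75, y = 0, z = 20 mm in the dispenser's frame. A carton that nobody stops falls off here.
- gate (a point): Where the steel gate stands up from the deck (x = -3, y = 0, z = 20 mm in the dispenser's frame, fixed point). The gate, 34 mm wide, 3 mm thick, 5.5 mm high, holds the carton back; it is one piece with the release button and sinks with it.
- pusher (a joint): Travel in m, 0 to 0.12, of the spring pusher behind the carton (plate 46 mm wide, z = 21 to 45 mm). It presses the carton toward -x with about 4 N through a damper, and follows it: once let go the carton creeps out at about 20 to 35 mm/s. Stopping it takes about 2 to 4 N.
- release_button (a joint): Travel of the button in m: 0 is up, 0.008 is fully down. The carton is let go at about 5.5 mm. Pressing takes 2 N at first and 4 N fully down, plus up to 4 N from the carton rubbing on the gate; its spring brings it up again when let go, and the gate would rise under the carton.
- button_top (a point): Centre of the top of the round black release button (28 mm across), at x = -32, y = +54, z = 40 mm in the dispenser's frame when up (32 mm when fully down). It sinks with the button.
- trap_point (a point): Point fixed on the dispenser in mid-channel level with the button: x = -32, y = 0, z = 34 mm in its frame, 14 mm above the deck. A fingertip lowered here while the other finger, 54 mm away, presses the button stands in the carton's way: the carton stops after some 15 to 25 mm.
- small_carton: Small black printed carton, 68 mm long along the channel (its own y), 50 mm wide (own x), 28 mm high, about 0.12 kg, loose. Origin: centre of its underside. At the start it stands on the deck behind the gate, centre at about x = +34 mm, z = 20 mm in the dispenser's frame, its top at z = 48 mm. Two similar cartons lie stacked apart on the bench and have no part in this.
- bearing_ring: Ball bearing, 34 mm across, 9 mm high, lying beside the dispenser; bystander. Origin: centre of its underside.
- tape_measure: Yellow-green tape measure, 54 x 84 x 31 mm, lying beside the dispenser; bystander. Origin: centre of its underside.
- black_tape: Roll of black tape, 62 mm across, 19 mm high, lying beside the dispenser; bystander. Origin: centre of its underside.
Mind the look-alikes: they are no part of the job. Leave any purple or turquoise look-alike of the small_carton alone.

How it is judged:
On the way, in this order (a step that is already met when the one before it is completed fails the run):
1. a fingertip presses the release button down (value of joint release_button above 0.0035 m), for 0.05 s.
2. the carton has popped past the gate and a finger stops it, the button still down (value of joint release_button above 0.0045 m and contact force between the fingers and small_carton above 0.4 N and x of small_carton in the frame of dispenser between -0.038 and 0.026 m and z of small_carton in the frame of dispenser between 0.015 and 0.025 m and angle between small_carton's own z axis and vertical below 0.15 rad and linear speed of small_carton below 0.01 m/s), for 0.3 s.
At the end, for the whole second after the job is handed in: The button is held at least 4.5 mm down; a finger presses on the carton with over 0.4 N; the carton has come 8 to 72 mm out of its place (its front edge not past the open end), lies flat on the deck (height within 5 mm, tilt under 0.15 rad) and is at rest (under 10 mm/s) (all of step 2); the arm keeps its last pose, push and grip.
It fails at once if the carton's front edge ran over the open end of the channel (x of small_carton in the frame of dispenser below -0.041 m).
It fails at once if the carton was lifted, tipped or taken out of the channel (z of small_carton in the frame of dispenser above 0.032 m or angle between small_carton's own z axis and vertical above 0.35 rad).
It fails at once if the bearing was disturbed (distance of bearing_ring from where it was at the start of the episode above 0.015 m).
It fails at once if the tape measure was disturbed (distance of tape_measure from where it was at the start of the episode above 0.015 m).
It fails at once if the roll of tape was disturbed (distance of black_tape from where it was at the start of the episode above 0.015 m).
It also fails if it takes over 38 s, if anything falls off the work surface, if the arm or the gripper's body presses on something with over 40 N, if the wrist force passes 120 N, or if a joint passes its speed limit or range.

ROBOT

A 7-joint arm with a two-finger parallel gripper is mounted at the origin on a cart in front of the work surface, level with it; the furniture and walls round the work are solid. World frame = base frame: x ahead of the robot, y to its left, z up, the work surface at z = 0. Lengths are in m, angles in rad, forces in N, time in s.
With the tool pointing down it reaches from about 0.425 to 0.875 m from the base axis. Payload 4.7 kg.
Tool frame: the origin (TCP) lies at the very end of the fingers, on their centre line; the grasp point (between the pads) lies r.grip_point_offset behind it (r.grip_point_offset is the distance from the TCP to the grasp point, in m); z points along the fingers, y is the line along which they close (so a half turn about z gives the same grasp; the last joint's range is limited). The gripper opens to 85 mm and grips with 20 to 120 N. Pads are 22 mm wide; open, the fingers measure 114 mm over their backs; the gripper's body (76 mm by 85 mm) begins 54 mm behind the grasp point. The pads swing forward as they close: fully open they stand 13 mm farther back than shut.
Start: joints at [1.117, 0.321, -0.07, 1.45, 0.023, 1.371, -0.057], TCP at [0.293, -0.58, 0.202] pointing down, gripper open.
Joint ranges: [-2.86, 2.86], [-0.3, 2.09], [-1.38, 1.24], [0.06, 2.45], [-1.56, 4.7], [0.09, 2.05], [-2.69, 2.69]. Speed limits (rad/s): [2.57, 2.57, 3.14, 3.14, 3.14, 3.14, 3.14].

INTERFACE

Orientations are given as a unit quaternion [w, x, y, z].
In Python, from plant import r, eyes gives the robot as it stands.
- The arm moves only by the shell command python3 -m inch 'ROWS'. ROWS is JSON, a list of rows, each a list of 7 numbers: the turn, a rotation vector about the world's x, y, z in rad, then the shift along the world's x, y, z in cm, then the finger opening in cm, from 0 to 8.54. A call has exactly 10 rows; each row is the pose to reach, as a shift and turn from the pose commanded when the call began; what a row does not reach only later rows make up. A row lasts 1/12 s, in which the tool goes at most 41.7 mm and 7.16 degrees, less where a joint would pass 70% of its speed; a pose out of reach is approached as far as the arm can. A call with a gripper value outside its range is refused whole. The fingers move at their own pace and stop on an object; the grip force is fixed at half the most. Time passes only in rows, so rows that repeat a pose let the fingers close, or fill a call up. It gives the time, the measured TCP pose, the force, the opening and the grip force at its end, in the units of the state.
- r.read_state(): the state, without advancing time (a new reading comes with each control period).
- eyes.capture(name): name is "scene" or "side" or "wrist"; returns the picture (384x512x3 uint8, red, green, blue); there is no depth.
- eyes.camera_info(name): a dict with "intrinsics" (3x3 intrinsics, pixels), "dist" ([k1, k2, p1, p2, k3] as OpenCV has them; the pictures are not rectified), "rvec" (rotation vector, rad) and "tvec" (3), from world to camera coordinates, as OpenCV has them; the wrist camera has in their place "tool_from_camera" (4x4, takes a point from camera to tool coordinates, whose origin is the TCP and whose axes are the flange's). Camera axes: x right, y down, z forward; pixel columns grow to the right and rows downward; lengths in m; the calibration is good to about 2 mm. A picture is of the moment at which its call begins: read the wrist's pose just before it. camera_info takes no time and is no camera call.
- r.hand_in(): hands the job in; it is judged then, once.
The state is a dict: "t": time; "q": joint angles; "qvel": joint speeds; "joint_efforts": joint torques, N m; "tcp_pos": TCP position; "tool_rot": TCP orientation; "ft_force": force on the tool from outside, world axes, zero at the start; "ft_torque": the same for the moment, N m; "grip_width": opening from 0.0 (shut) to 1.0 (fully open); "gripper_force": force on a finger pad.
Only numpy, scipy, OpenCV 4.12 (cv2) and the standard library are available. Lean on these libraries where they do the work, as an engineer would, in place of code of your own. Each camera call takes 0.05 s, during which the arm holds its last target. There are 200 camera calls.

## Working session

There is one attempt and no reset: what is moved stays moved. The work goes in short steps, Python scripts to look and compute and a shell command to move; the robot and the scene stay as the last step left them, time stands still between calls to the robot, and variables do not carry over. Pictures are saved under pics/ and viewed, at most 13 in all, crops included, and the job is handed in when it is done.

```bash
mkdir -p pics; python3 - <<'E'
from plant import r,eyes
import cv2
for n in("scene","side"):
    cv2.imwrite(f"pics/{n}0.png",cv2.cvtColor(cv2.resize(eyes.capture(n),None,fx=1.5,fy=1.5,interpolation=2),cv2.COLOR_RGB2BGR))
s=r.read_state();print(s["t"],s["tcp_pos"],s["tool_rot"],s["ft_force"],r.grip_point_offset)
E
```

```text
0.1 [ 0.29281433 -0.57971221  0.2014344 ] [-8.30101089e-04  9.72766781e-01  2.31784467e-01 -2.46756330e-04] [ 0.11753381 -0.23015404  0.03820034] 0.0187
```

View pics/scene0.png

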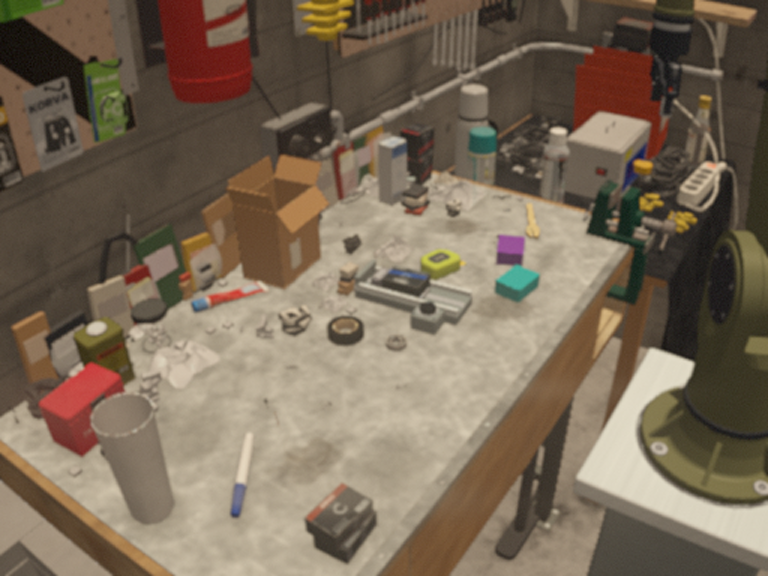

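View pics/side0.png

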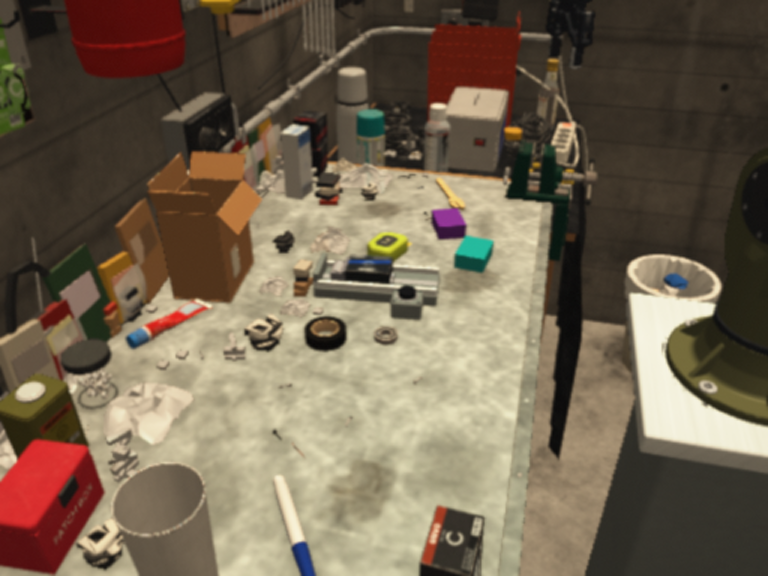

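Dispenser at scene (410,292) and side (377,280), in 1.5x pixels. The button housing is on the near side, at scene (428,315) and side (407,300), and the open end is on the right, toward the robot. The black carton is in the channel. The purple and turquoise look-alikes are farther off, and two stacked black cartons stand in the foreground. I'll enlarge the dispenser.

```bash
python3 - <<'E'
from plant import r,eyes
import cv2,numpy as np
out=[]
for n,(u,v) in(("scene",(215,160)),("side",(190,148))):
    im=eyes.capture(n)[v:v+70,u:u+112]
    out.append(cv2.resize(im,(672,420)[:2],interpolation=cv2.INTER_CUBIC)[:290 if 0 else 420])
for n,o in zip("ab",out): cv2.imwrite(f"pics/crop_{n}.png",cv2.cvtColor(o,cv2.COLOR_RGB2BGR))
for n in("scene","side"):
    c=eyes.camera_info(n);print(n,c["intrinsics"],c["dist"],-cv2.Rodrigues(c["rvec"])[0].T@c["tvec"])
E
```

```text
scene [[475.98877296   0.         251.71289413]
 [  0.         475.98877296 195.29988397]
 [  0.           0.           1.        ]] [-0.18292926  0.          0.          0.          0.        ] [3.56575001e-05 7.90821003e-01 6.78078262e-01]
side [[437.45252978   0.         252.00703433]
 [  0.         437.45252978 191.43631701]
 [  0.           0.           1.        ]] [-0.03682232  0.          0.          0.          0.        ] [0.31126767 0.77078384 0.56120647]
```

View pics/crop_a.png

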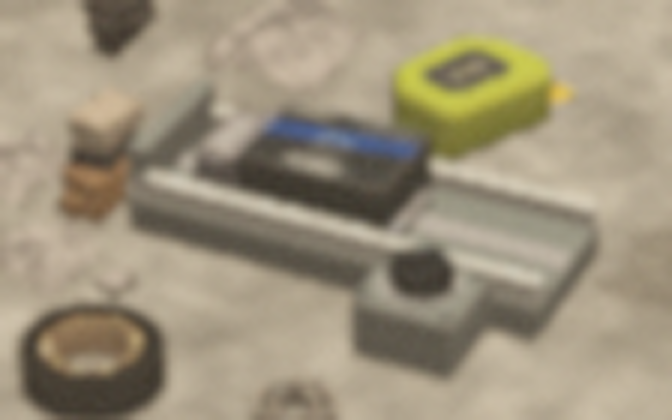

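View pics/crop_b.png

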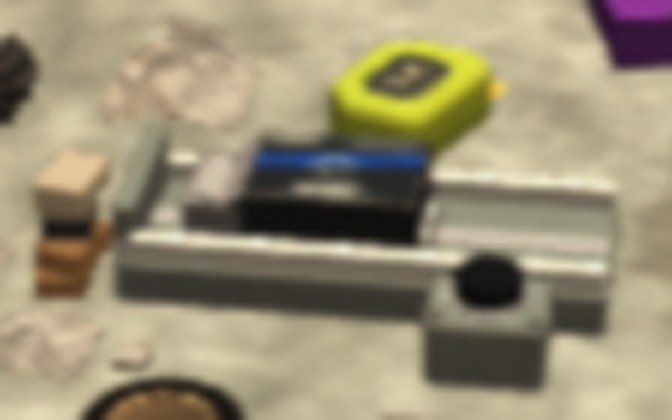

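```bash
cat > fit.py <<'E'
from plant import r,eyes
import cv2,numpy as np
from scipy.optimize import least_squares
A=[(-32,54,40,421,260),(-75,35,0,530,338),(-75,35,30,545,284),(-75,-35,30,598,208),(115,35,0,133,225),(0,25,48,388,183),(0,-25,48,430,148),(68,-25,48,285,113),(-53,75,0,447,375),(-11,75,0,355,345)]
B=[(-32,54,40,490,268),(-75,35,0,605,330),(-75,35,30,607,273),(-75,-35,30,617,182),(115,35,0,118,297),(0,25,48,418,202),(0,-25,48,430,150),(68,-25,48,262,146),(115,-35,50,165,123),(-53,75,0,545,388),(-11,75,0,425,378)]
D=[("scene",(215,160),np.array(A,float)),("side",(190,148),np.array(B,float))]
def proj(n,P):
    c=eyes.camera_info(n);return cv2.projectPoints(P,c["rvec"],c["tvec"],c["intrinsics"],c["dist"])[0][:,0]
def T(p,X):
    c,s=np.cos(p[2]),np.sin(p[2]);return X/1000@np.array([[c,-s,0],[s,c,0],[0,0,1]]).T+[p[0],p[1],0]
def res(p,D=D): return np.concatenate([(proj(n,T(p,d[:,:3]))-((d[:,3:]+.5)/6-.5+o)).ravel() for n,o,d in D])
if __name__=="__main__":
    for sel in (D,D[:1],D[1:]):
        f=least_squares(lambda p:res(p,sel),[.55,0.,0.],loss="soft_l1");print(f.x)
        if sel is D: print(res(f.x).reshape(-1,2).round(1).tolist());p=f.x
    W=T(p,np.array([[-32,54,40],[-32,0,34],[-32,27,40],[-75,0,20]]));print(W)
    g=r.read_state();print(np.linalg.norm(W[2,:2]))
E
python3 fit.py
```

```text
[ 0.51378325 -0.07065859  0.11391878]
[[0.6, -0.2], [1.4, 0.9], [-0.5, -0.3], [1.4, -1.9], [-0.5, 0.5], [-0.8, 0.7], [0.6, -3.1], [0.8, -3.4], [0.2, 1.1], [-0.3, 1.5], [0.1, 0.1], [0.2, 1.4], [0.5, -0.2], [0.8, -0.9], [-0.4, 0.7], [-0.7, 0.1], [0.1, -2.2], [-0.5, -3.5], [-2.9, -3.7], [-1.0, 1.2], [0.1, 1.3]]
[ 0.51459987 -0.07068693  0.11402373]
[ 0.51346272 -0.071114    0.11542188]
[[ 0.47585235 -0.02064613  0.04      ]
 [ 0.48199066 -0.07429611  0.034     ]
 [ 0.47892151 -0.04747112  0.04      ]
 [ 0.43926938 -0.07918403  0.02      ]]
0.48126844457800466
```

Pose fit: dispenser at about (0.514, −0.071), yaw 0.114, and both cameras agree within 1 mm. This matches the given sizes, and the button is at radius 0.48, within reach. The fingers are about 14.5 mm thick, so tips 54 mm apart need an opening of about 3.95 cm. Moving above it now.

```bash
python3 -m inch '[[0,0,-0.04,0.8,2.2,0,3.95],[0,0,-0.08,2,5.5,0,3.95],[0,0,-0.12,3.2,9,0,3.95],[0,0,-0.16,4.5,12.5,0,3.95],[0,0,-0.2,5.7,16,0,3.95],[0,0,-0.24,7,19.5,0,3.95],[0,0,-0.28,8.2,23,0,3.95],[0,0,-0.32,9.5,26.5,0,3.95],[0,0,-0.354,10.7,30,0,3.95],[0,0,-0.354,12,33.5,0,3.95]]' && python3 -m inch '[[0,0,0,1.3,3.5,0,3.95],[0,0,0,2.5,7,0,3.95],[0,0,0,3.8,10.5,0,3.95],[0,0,0,5,14,-1,3.95],[0,0,0,5.9,17,-3,3.95],[0,0,0,6.4,19,-5,3.95],[0,0,0,6.6,19.7,-7,3.95],[0,0,0,6.6,19.7,-8,3.95],[0,0,0,6.6,19.7,-8,3.95],[0,0,0,6.6,19.7,-8,3.95]]'
python3 - <<'E'
from fit import *
s=r.read_state();im=eyes.capture("wrist")
i=eyes.camera_info("wrist");M=i["tool_from_camera"];print(i["intrinsics"],M,s["tcp_pos"],s["tool_rot"],s["grip_width"],s["q"])
np.savez("w.npz",im=im,t=s["tcp_pos"],q=s["tool_rot"])
cv2.imwrite("pics/w1.png",cv2.cvtColor(cv2.resize(im,(768,576)),cv2.COLOR_RGB2BGR))
E
```

```text
t: 1.03
tcp_pos: [0.4131, -0.2434, 0.2025]
tool_rot: [0.0, 0.998, 0.056, -0.0]
ft_force: [0.7, 0.3, -0.4]
grip_width: 0.461
gripper_force: 0.0
t: 1.87
tcp_pos: [0.4787, -0.0494, 0.1224]
tool_rot: [0.0, 0.998, 0.056, -0.001]
ft_force: [0.4, -0.2, 0.4]
grip_width: 0.462
gripper_force: 0.0
[[322.75696316   0.         254.7849482 ]
 [  0.         322.75696316 188.83405792]
 [  0.           0.           1.        ]] [[-6.01343385e-04 -9.50301458e-01 -3.11330656e-01  7.95143157e-02]
 [ 9.99999795e-01 -5.02974613e-04 -3.96253151e-04 -6.42512678e-04]
 [ 2.19968531e-04 -3.11330831e-01  9.50301565e-01 -1.71647554e-01]
 [ 0.00000000e+00  0.00000000e+00  0.00000000e+00  1.00000000e+00]] [ 0.47867819 -0.049391    0.12240995] [ 1.28422224e-04  9.98422312e-01  5.61480489e-02 -5.16919446e-04] 0.46208647444376394 [ 0.57493726  0.04575436 -0.53625548  1.94327643  0.02587711  1.16010491
 -1.42965645]
```

View pics/w1.png

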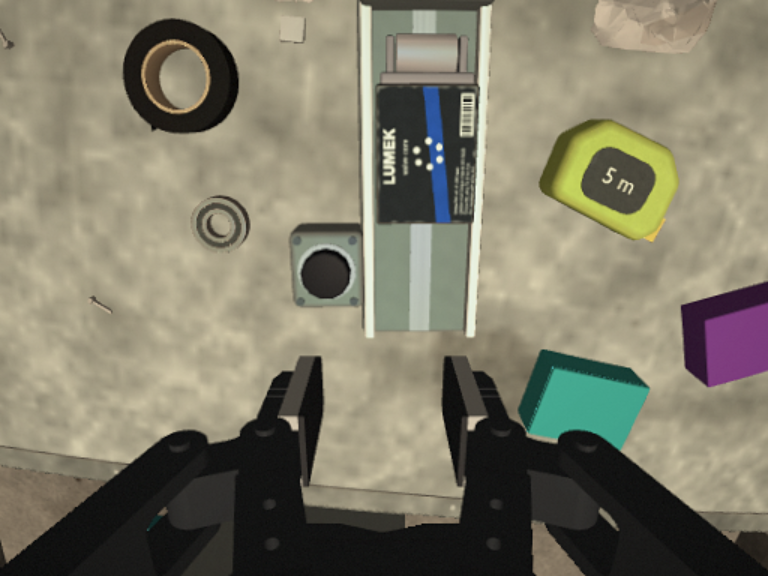

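The wrist view (768x576) shows the button at (326,272), the rail inner edges at the open end at (374,336) and (468,336), and carton top corners at (377,222), (476,222), (376,86) and (478,86). The fingers are clear. I'll check these against the fit.

```bash
python3 - <<'E'
from fit import *
from scipy.spatial.transform import Rotation as R
w=np.load("w.npz");i=eyes.camera_info("wrist")
Rt=R.from_quat(np.roll(w["q"],-1)).as_matrix();M=i["tool_from_camera"]
Rc=Rt@M[:3,:3];tc=Rt@M[:3,3]+w["t"]
rv=cv2.Rodrigues(Rc.T)[0];tv=-Rc.T@tc
P=np.array([(-32,54,40,326,272),(-75,27,30,374,336),(-75,-27,30,468,336),(0,25,48,377,222),(0,-25,48,476,222),(68,25,48,376,86),(68,-25,48,478,86)],float)
z=lambda p:(cv2.projectPoints(T(p,P[:,:3]),rv,tv,i["intrinsics"],i["dist"])[0][:,0]-P[:,3:]/1.5).ravel()
f=least_squares(z,[.514,-.071,.114],loss="soft_l1");print(f.x,z(f.x).reshape(-1,2).round(1).tolist(),z([.5138,-.0707,.114]).reshape(-1,2).round(1).tolist())
print(T(f.x,np.array([[-32,54,40],[-32,27,40],[-32,0,34.]])))
E
```

```text
[ 0.51301803 -0.06749515  0.12105639] [[-0.3, 3.6], [1.3, 3.0], [-1.3, 2.4], [0.3, 0.1], [-1.0, -0.4], [-0.2, -2.9], [1.6, -3.1]] [[3.4, 2.7], [4.3, 2.4], [1.8, 2.2], [4.5, -0.6], [3.2, -0.6], [5.1, -3.7], [6.8, -3.4]]
[[ 0.47473113 -0.01775469  0.04      ]
 [ 0.47799167 -0.0445571   0.04      ]
 [ 0.48125222 -0.0713595   0.034     ]]
```

```bash
python3 -m inch '[[0,0,0.004,-0.1,0.4,-1,3.95],[0,0,0.004,-0.1,0.4,-2.5,3.95],[0,0,0.004,-0.1,0.4,-4,3.95],[0,0,0.004,-0.1,0.4,-5.5,3.95],[0,0,0.004,-0.1,0.4,-6.5,3.95],[0,0,0.004,-0.1,0.4,-7.2,3.95],[0,0,0.004,-0.1,0.4,-7.5,3.95],[0,0,0.004,-0.1,0.4,-7.6,3.95],[0,0,0.004,-0.1,0.4,-7.6,3.95],[0,0,0.004,-0.1,0.4,-7.6,3.95]]'
python3 - <<'E'
from fit import *
im=eyes.capture("wrist")
a=eyes.capture("side")[140:220,190:310]
cv2.imwrite("pics/w2.png",cv2.cvtColor(np.hstack([cv2.resize(im[60:340,60:420],(514,400)),cv2.resize(a,(280,187),interpolation=2) if 0 else cv2.copyMakeBorder(cv2.resize(a,(280,187),interpolation=2),0,213,0,0,0)]),cv2.COLOR_RGB2BGR))
E
```

```text
t: 2.75
tcp_pos: [0.4788, -0.0443, 0.0471]
tool_rot: [0.0, 0.998, 0.059, 0.001]
ft_force: [0.2, 0.4, 0.4]
grip_width: 0.462
gripper_force: 0.0
```

View pics/w2.png

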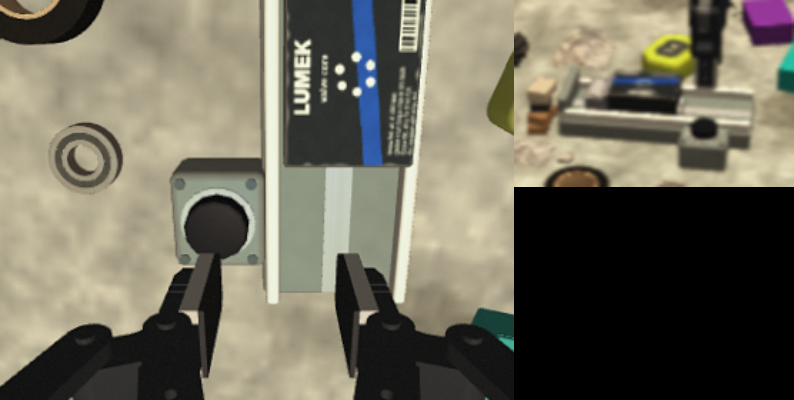

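The wrist view shows the left finger at (208,258), just behind the button at (217,228). The right finger, at (348,258), is inside the channel. In the side view the fingertips look higher than the stated TCP, so I'll work out the actual tip height.

```bash
python3 - <<'E'
from fit import *
from scipy.spatial.transform import Rotation as R
s=r.read_state();Rt=R.from_quat(np.roll(s["tool_rot"],-1)).as_matrix()
i=eyes.camera_info("wrist");M=i["tool_from_camera"];Mi=np.linalg.inv(M)
print(s["tcp_pos"])
for d in (0,.005,.01,.02,.03):
    L=np.array([[x,y,-d] for y in(-.02,-.034,.02,.034) for x in (-.011,.011)])
    wp=cv2.projectPoints(L,cv2.Rodrigues(Mi[:3,:3])[0],Mi[:3,3],i["intrinsics"],i["dist"])[0][:,0]
    print(d,((wp-[60,60])*[514/360,400/280]).round().tolist(), ((proj("side",L@Rt.T+s["tcp_pos"])-[190,140])*7/3+[514,0]).round().tolist())
im=eyes.capture("side")[130:220,190:310]
cv2.imwrite("pics/s3.png",cv2.cvtColor(cv2.resize(im,(720,540),interpolation=2),cv2.COLOR_RGB2BGR))
E
```

```text
[ 0.47867592 -0.04426863  0.04711567]
0 [[232.0, 262.0], [230.0, 213.0], [198.0, 262.0], [195.0, 213.0], [328.0, 262.0], [330.0, 213.0], [361.0, 262.0], [365.0, 213.0]] [[716.0, 114.0], [693.0, 113.0], [715.0, 122.0], [691.0, 121.0], [720.0, 93.0], [697.0, 91.0], [721.0, 85.0], [699.0, 84.0]]
0.005 [[231.0, 268.0], [229.0, 218.0], [196.0, 268.0], [193.0, 218.0], [329.0, 268.0], [331.0, 218.0], [363.0, 268.0], [367.0, 218.0]] [[716.0, 110.0], [693.0, 108.0], [715.0, 118.0], [691.0, 116.0], [720.0, 88.0], [697.0, 87.0], [721.0, 81.0], [699.0, 79.0]]
0.01 [[229.0, 274.0], [227.0, 223.0], [194.0, 274.0], [191.0, 223.0], [330.0, 274.0], [333.0, 223.0], [366.0, 274.0], [369.0, 223.0]] [[716.0, 105.0], [693.0, 104.0], [715.0, 113.0], [691.0, 112.0], [720.0, 84.0], [697.0, 82.0], [721.0, 76.0], [699.0, 75.0]]
0.02 [[227.0, 287.0], [225.0, 234.0], [190.0, 287.0], [186.0, 234.0], [333.0, 287.0], [336.0, 234.0], [370.0, 287.0], [374.0, 234.0]] [[716.0, 96.0], [693.0, 95.0], [715.0, 104.0], [691.0, 102.0], [720.0, 75.0], [697.0, 73.0], [721.0, 68.0], [699.0, 66.0]]
0.03 [[224.0, 302.0], [221.0, 246.0], [185.0, 302.0], [180.0, 246.0], [336.0, 302.0], [339.0, 246.0], [376.0, 302.0], [380.0, 246.0]] [[717.0, 87.0], [693.0, 85.0], [715.0, 95.0], [691.0, 93.0], [721.0, 66.0], [698.0, 64.0], [722.0, 59.0], [699.0, 57.0]]
```

View pics/s3.png

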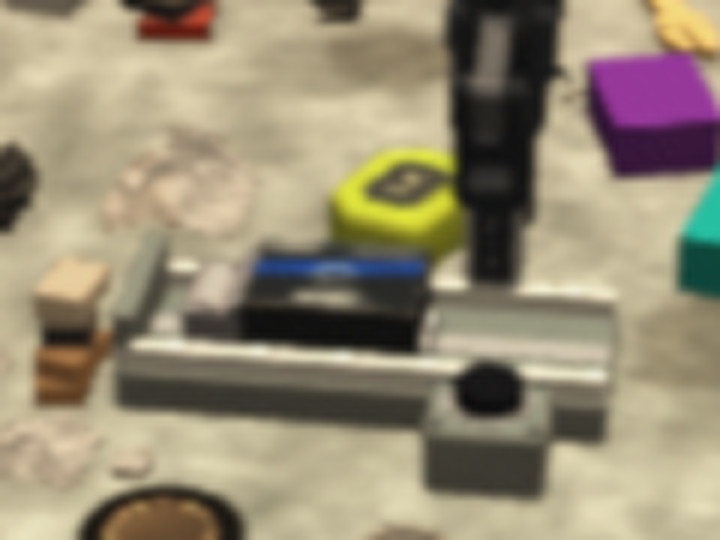

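Both views put the tips about 30 mm behind the stated TCP, so I'll go down in small steps and watch the force.

```bash
python3 -m inch '[[0,0,0,0,0,-0.1,3.95],[0,0,0,0,0,-0.2,3.95],[0,0,0,0,0,-0.3,3.95],[0,0,0,0,0,-0.4,3.95],[0,0,0,0,0,-0.5,3.95],[0,0,0,0,0,-0.6,3.95],[0,0,0,0,0,-0.6,3.95],[0,0,0,0,0,-0.6,3.95],[0,0,0,0,0,-0.6,3.95],[0,0,0,0,0,-0.6,3.95]]' && python3 -m inch '[[0,0,0,0,0,-0.1,3.95],[0,0,0,0,0,-0.2,3.95],[0,0,0,0,0,-0.3,3.95],[0,0,0,0,0,-0.4,3.95],[0,0,0,0,0,-0.5,3.95],[0,0,0,0,0,-0.5,3.95],[0,0,0,0,0,-0.5,3.95],[0,0,0,0,0,-0.5,3.95],[0,0,0,0,0,-0.5,3.95],[0,0,0,0,0,-0.5,3.95]]'
python3 - <<'E'
from fit import *
im=eyes.capture("side")[130:220,190:310]; w=eyes.capture("wrist")[60:340,60:420]
cv2.imwrite("pics/s4.png",cv2.cvtColor(np.hstack([cv2.resize(im,(400,300),interpolation=2),cv2.resize(w,(386,300))]),cv2.COLOR_RGB2BGR))
E
```

```text
t: 3.73
tcp_pos: [0.4781, -0.0442, 0.0405]
tool_rot: [0.0, 0.998, 0.059, 0.0]
ft_force: [0.2, 0.0, -0.4]
grip_width: 0.461
gripper_force: 0.0
t: 4.57
tcp_pos: [0.4781, -0.0442, 0.0355]
tool_rot: [0.0, 0.998, 0.059, 0.0]
ft_force: [0.3, 0.5, -0.8]
grip_width: 0.463
gripper_force: 0.0
```

View pics/s4.png

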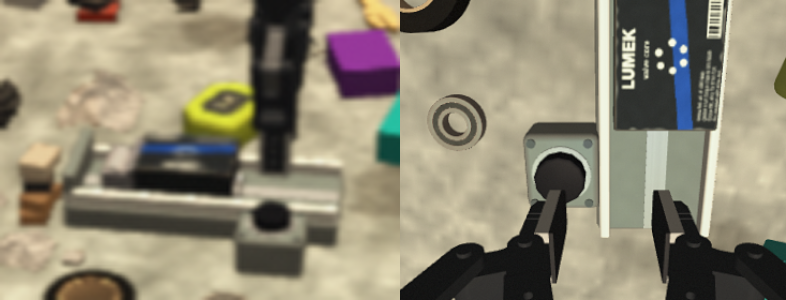

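No contact yet. The tips are still about 25 mm above the button top (side view: tip row 168, button row 205), and the left finger is in line with the button. Continuing down.

```bash
python3 -m inch '[[0,0,0,0,0,-0.2,3.95],[0,0,0,0,0,-0.4,3.95],[0,0,0,0,0,-0.6,3.95],[0,0,0,0,0,-0.8,3.95],[0,0,0,0,0,-1.0,3.95],[0,0,0,0,0,-1.2,3.95],[0,0,0,0,0,-1.3,3.95],[0,0,0,0,0,-1.4,3.95],[0,0,0,0,0,-1.4,3.95],[0,0,0,0,0,-1.4,3.95]]' && python3 -m inch '[[0,0,0,0,0,-0.05,3.95],[0,0,0,0,0,-0.1,3.95],[0,0,0,0,0,-0.15,3.95],[0,0,0,0,0,-0.2,3.95],[0,0,0,0,0,-0.25,3.95],[0,0,0,0,0,-0.3,3.95],[0,0,0,0,0,-0.3,3.95],[0,0,0,0,0,-0.3,3.95],[0,0,0,0,0,-0.3,3.95],[0,0,0,0,0,-0.3,3.95]]'
python3 - <<'E'
from fit import *
im=eyes.capture("side")[130:220,190:310]; w=eyes.capture("wrist")[60:340,60:420]
cv2.imwrite("pics/s5.png",cv2.cvtColor(np.hstack([cv2.resize(im,(400,300),interpolation=2),cv2.resize(w,(386,300))]),cv2.COLOR_RGB2BGR))
E
```

```text
t: 5.5
tcp_pos: [0.4781, -0.0442, 0.0215]
tool_rot: [0.0, 0.998, 0.059, -0.0]
ft_force: [-0.1, 0.0, 0.1]
grip_width: 0.461
gripper_force: 0.0
t: 6.33
tcp_pos: [0.4781, -0.0442, 0.0185]
tool_rot: [0.0, 0.998, 0.059, 0.0]
ft_force: [-0.8, -0.6, -0.1]
grip_width: 0.467
gripper_force: 0.0
```

View pics/s5.png

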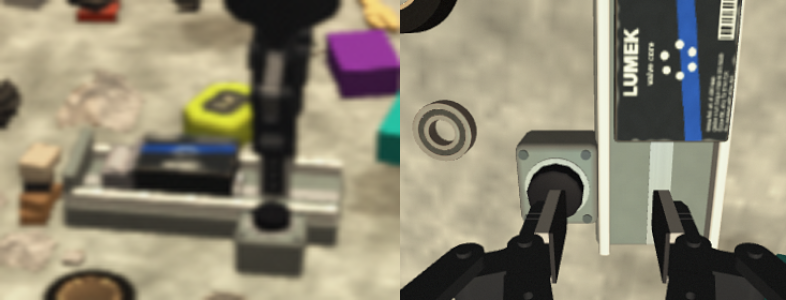

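The tips are now just above the button (side view: tip row 200). The wrist view suggests the finger sits slightly toward −x, so I'll shift 3 mm in +x and feel for contact.

```bash
python3 -m inch '[[0,0,0,0.1,0,0,3.95],[0,0,0,0.2,0,0,3.95],[0,0,0,0.3,0,0,3.95],[0,0,0,0.3,0,-0.05,3.95],[0,0,0,0.3,0,-0.1,3.95],[0,0,0,0.3,0,-0.15,3.95],[0,0,0,0.3,0,-0.2,3.95],[0,0,0,0.3,0,-0.25,3.95],[0,0,0,0.3,0,-0.3,3.95],[0,0,0,0.3,0,-0.3,3.95]]' && python3 -m inch '[[0,0,0,0,0,-0.05,3.95],[0,0,0,0,0,-0.1,3.95],[0,0,0,0,0,-0.15,3.95],[0,0,0,0,0,-0.2,3.95],[0,0,0,0,0,-0.25,3.95],[0,0,0,0,0,-0.25,3.95],[0,0,0,0,0,-0.25,3.95],[0,0,0,0,0,-0.25,3.95],[0,0,0,0,0,-0.25,3.95],[0,0,0,0,0,-0.25,3.95]]'
```

```text
t: 7.27
tcp_pos: [0.481, -0.0442, 0.0153]
tool_rot: [0.0, 0.998, 0.059, -0.0]
ft_force: [-0.6, -0.1, 0.3]
grip_width: 0.465
gripper_force: 0.0
t: 8.1
tcp_pos: [0.4811, -0.0442, 0.013]
tool_rot: [0.0, 0.998, 0.059, -0.0]
ft_force: [0.6, 0.7, -0.3]
grip_width: 0.462
gripper_force: 0.0
```

```bash
python3 -m inch '[[0,0,0,0,0,-0.05,3.95],[0,0,0,0,0,-0.1,3.95],[0,0,0,0,0,-0.15,3.95],[0,0,0,0,0,-0.2,3.95],[0,0,0,0,0,-0.25,3.95],[0,0,0,0,0,-0.3,3.95],[0,0,0,0,0,-0.3,3.95],[0,0,0,0,0,-0.3,3.95],[0,0,0,0,0,-0.3,3.95],[0,0,0,0,0,-0.3,3.95]]' && python3 -m inch '[[0,0,0,0,0,-0.05,3.95],[0,0,0,0,0,-0.1,3.95],[0,0,0,0,0,-0.15,3.95],[0,0,0,0,0,-0.2,3.95],[0,0,0,0,0,-0.25,3.95],[0,0,0,0,0,-0.25,3.95],[0,0,0,0,0,-0.25,3.95],[0,0,0,0,0,-0.25,3.95],[0,0,0,0,0,-0.25,3.95],[0,0,0,0,0,-0.25,3.95]]'
python3 - <<'E'
from fit import *
im=eyes.capture("side")[130:220,190:310]; w=eyes.capture("wrist")[60:340,60:420]
cv2.imwrite("pics/s6.png",cv2.cvtColor(np.hstack([cv2.resize(im,(400,300),interpolation=2),cv2.resize(w,(386,300))]),cv2.COLOR_RGB2BGR))
E
```

```text
t: 8.93
tcp_pos: [0.4811, -0.0442, 0.01]
tool_rot: [0.0, 0.998, 0.059, -0.0]
ft_force: [-0.2, 0.2, 0.5]
grip_width: 0.466
gripper_force: 0.0
t: 9.77
tcp_pos: [0.4812, -0.0442, 0.0075]
tool_rot: [0.0, 0.998, 0.059, 0.0]
ft_force: [-0.6, -0.5, 3.8]
grip_width: 0.467
gripper_force: 1.7
```

View pics/s6.png

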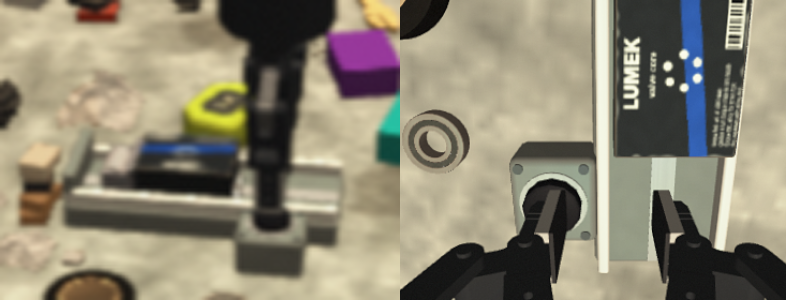

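Contact: 3.8 N on the button. The left finger rests on it and the right finger stands in mid-channel. Pressing now.

```bash
python3 -m inch '[[0,0,0,0,0,-0.1,3.95],[0,0,0,0,0,-0.2,3.95],[0,0,0,0,0,-0.3,3.95],[0,0,0,0,0,-0.4,3.95],[0,0,0,0,0,-0.5,3.95],[0,0,0,0,0,-0.55,3.95],[0,0,0,0,0,-0.55,3.95],[0,0,0,0,0,-0.55,3.95],[0,0,0,0,0,-0.55,3.95],[0,0,0,0,0,-0.55,3.95]]'
```

```text
t: 10.7
tcp_pos: [0.4812, -0.0442, 0.002]
tool_rot: [0.0, 0.998, 0.059, 0.0]
ft_force: [0.3, -0.7, 3.3]
grip_width: 0.465
gripper_force: 1.7
```

```bash
python3 -m inch '[[0,0,0,0,0,-0.05,3.95],[0,0,0,0,0,-0.08,3.95],[0,0,0,0,0,-0.08,3.95],[0,0,0,0,0,-0.08,3.95],[0,0,0,0,0,-0.08,3.95],[0,0,0,0,0,-0.08,3.95],[0,0,0,0,0,-0.08,3.95],[0,0,0,0,0,-0.08,3.95],[0,0,0,0,0,-0.08,3.95],[0,0,0,0,0,-0.08,3.95]]'
python3 - <<'E'
from fit import *
im=eyes.capture("side")[130:220,190:310]; w=eyes.capture("wrist")[60:340,60:420]
cv2.imwrite("pics/s7.png",cv2.cvtColor(np.hstack([cv2.resize(im,(400,300),interpolation=2),cv2.resize(w,(386,300))]),cv2.COLOR_RGB2BGR))
E
```

```text
t: 11.53
tcp_pos: [0.4812, -0.0442, 0.0016]
tool_rot: [0.0, 0.998, 0.059, -0.0]
ft_force: [-1.8, -0.3, 6.7]
grip_width: 0.46
gripper_force: 4.6
```

View pics/s7.png

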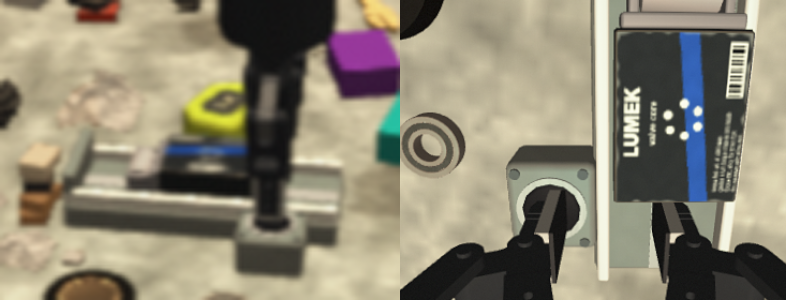

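The carton has come out about 18 mm and rests against the right finger (carton front at row 200). The pull is about −1.8 N in x, and the button is down. I'll hold once more to confirm, checking that the image is steady.

```bash
python3 -m inch '[[0,0,0,0,0,0,3.95],[0,0,0,0,0,0,3.95],[0,0,0,0,0,0,3.95],[0,0,0,0,0,0,3.95],[0,0,0,0,0,0,3.95],[0,0,0,0,0,0,3.95],[0,0,0,0,0,0,3.95],[0,0,0,0,0,0,3.95],[0,0,0,0,0,0,3.95],[0,0,0,0,0,0,3.95]]'
python3 - <<'E'
from fit import *
a=[];F=[]
for k in range(8):
    a.append(eyes.capture("wrist").astype(float));F.append(r.read_state()["ft_force"])
P=cv2.cvtColor(cv2.imread("pics/s7.png"),cv2.COLOR_BGR2GRAY)[:,400:]
G=lambda x:cv2.cvtColor(cv2.resize(x.astype(np.uint8)[60:340,60:420],(386,300)),cv2.COLOR_RGB2GRAY)
f=lambda p,q:cv2.phaseCorrelate(p[30:200,215:345].astype(float),q[30:200,215:345].astype(float))
print(f(P,G(a[0])),f(G(a[0]),G(a[-1])),np.mean(F,0),r.read_state()["tcp_pos"])
E
```

```text
t: 12.47
tcp_pos: [0.4812, -0.0442, 0.0016]
tool_rot: [0.0, 0.998, 0.059, -0.0]
ft_force: [-1.4, 1.3, 7.1]
grip_width: 0.462
gripper_force: 4.6
((0.5303039850649753, 0.010724731640735286), 0.996816020396755) ((0.4925740180876659, -0.01784500296524527), 0.9899321211765636) [-1.64438856  0.29162923  7.4954425 ] [ 0.48117264 -0.04420072  0.00161768]
```

```bash
python3 -c "
from plant import r
print(r.hand_in())"
```

```text
the job is handed in; nothing more can be done
None
```

I handed the job in at about 13 s with one finger holding the button down (about 7 N). The other finger stops the carton about 18 mm out, steady in the last pictures and pushing it with about 1.6 N; the judge's result was not shown.

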